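Put the tea chest back in its bay

ROBOT

A 6-joint arm with a two-finger parallel gripper is mounted at the origin on the work surface; the furniture and walls round the work are solid. World frame = base frame: x ahead of the robot, y to its left, z up, the work surface at z = 0. Lengths are in m, angles in rad, forces in N, time in s.
With the tool pointing down it reaches from about 0.25 to 0.85 m from the base axis. Payload 12.5 kg.
Tool frame: the origin (TCP) lies midway between the tips of the shut fingers; the grasp point (between the pads) lies 19 mm behind it; z points along the fingers, y is the line along which they close (so a half turn about z gives the same grasp; the last joint's range is limited). The gripper opens to 93 mm and grips with 3 to 60 N. Pads are 15 mm wide; open, the fingers measure 128 mm over their backs; the gripper's body (75 mm by 188 mm) begins 65 mm behind the grasp point.
Start: joints at [1.015, 0.351, 1.652, -0, 1.139, -0.085], TCP at [0.249, 0.49, 0.219] pointing down, gripper open.
Joint ranges: [-2.75, 2.75], [-0.79, 2.1], [0.01, 2.65], [-1.57, 4.71], [0.07, 3.14], [-2.87, 2.87]. Speed limits (rad/s): [2.22, 2.22, 2.79, 3.14, 3.14, 3.14].

INTERFACE

Orientations are given as [roll, pitch, yaw] about the fixed x, y, z axes, in that order (R = Rz(yaw) Ry(pitch) Rx(roll)).
In Python, from plant import arm gives the robot as it stands.
- The arm moves only by the tool drive_tool, never from a script. Its argument "plan" is a list of rows, each an object of numbers: "dx", "dy", "dz": the shift along the world's x, y, z as a fraction of full scale; "wx", "wy", "wz": the turn, a rotation vector about the world's x, y, z as a fraction of full scale. In form: [{"dx": .., "dy": .., "dz": .., "wx": .., "wy": .., "wz": ..}, ...]. A call has exactly 8 rows; each row shifts and turns the commanded pose from where the row before left it; what a row does not reach is not made up. Full scale, the value 1, is 0.025 m for a shift and 0.1 rad for a turn. A row lasts 1/12 s, in which the tool goes at most 41.7 mm and 7.16 degrees, less where a joint would pass 70% of its speed; a pose out of reach is approached as far as the arm can. A call with a number of a shift or a turn outside -1 to 1 is refused whole. A call with a gripper value outside its range is refused whole. "fingers" is the closure, from 0 (fully open) to 1 (shut), set as the call begins (left out, the last holds). The fingers move at their own pace and stop on an object; "squeeze" is the grip in N (left out, the last holds). Time passes only in rows, so rows that do not move let the fingers close, or fill a call up. It gives the time, the measured TCP pose, the force, the opening and the grip force at its end, in the units of the state.
- arm.read_state(): the state, without advancing time (a new reading comes with each control period).
- arm.camera(name): name is "scene" or "top" or "wrist"; returns the picture (384x512x3 uint8, red, green, blue); there is no depth.
- arm.camera_params(name): a dict with "fov_y" (degrees; the focal length in pixels is half the picture's height over the tangent of half this angle, whatever the lens; pixels are square), "cx", "cy" (the principal point, pixels), "D" ([k1, k2, p1, p2, k3] as OpenCV has them; the pictures are not rectified), "rvec" (rotation vector, rad) and "tvec" (3), from world to camera coordinates, as OpenCV has them. Camera axes: x right, y down, z forward; pixel columns grow to the right and rows downward; lengths in m; the calibration is good to about 2 mm. A picture is of the moment at which its call begins: read the wrist's pose just before it. camera_params takes no time and is no camera call; for the wrist camera it gives the pose at the moment of the call.
- arm.finish_job(): hands the job in; it is judged then, once.
The state is a dict: "t": time; "qpos": joint angles; "joint_velocities": joint speeds; "joint_efforts": joint torques, N m; "tool_pos": TCP position; "tcp_rot": TCP orientation; "force": force on the tool from outside, world axes, zero at the start; "torque": the same for the moment, N m; "opening": finger opening in m; "gripper_force": force on a finger pad.
Only numpy, scipy, OpenCV 4.12 (cv2) and the standard library are available. Lean on these libraries where they do the work, as an engineer would, in place of code of your own. Each camera call takes 0.05 s, during which the arm holds its last target. There are 200 camera calls.

TASK

Put the wooden tea chest away, using only pushes of the fingertips. Shut its lid while the chest still stands out in front of the little wooden shelf, then slide the chest backwards along the counter into the shelf's empty wide bay until its back stands square and fully home against the rail at the rear, with its drawer pushed fully in too. Never lift or tip the chest, do not ram it into the shelf, and leave the small things standing around it where they are.

Things in the scene. Friction and masses are not known exactly. Their poses are not given: they have to be found in the camera images.
- tea_chest: Loose dark wooden tea chest, lid on top, drawer in front; 0.5 to 0.8 kg, slides at 2 to 6 N. Origin on its underside; +x out of its back, +y to the left end seen from the front. Case (mm): x -50..60, y -100..100, flush walls up to z 81, lid skirt z 82..107 when shut. Drawer front: z 8..45; fixed front wall above it: z 48..81 at x = -50. Tea sachets under the lid.
- tea_chest_lid (a joint): Lid hinge, rad: 0 shut, grows as the lid's front edge rises and swings to the back. Axis along the chest's y at chest x = 62, z = 81 mm. Stiff (0.2 N m friction): the lid stays at any angle and must be pushed all the way down; 2 to 3 N at its front edge.
- tea_chest_drawer (a joint): Drawer slide, m: 0 shut (drawer front flush with the case front), grows as the drawer comes out towards the chest's -x. Runs very easily (0.1 N). Inside stop at 0.
- lid_front (a point): Middle of the lid's upper front edge: at chest (-50, 0, 107) mm when shut; it moves with the lid. From here the flat top of the lid runs 110 mm back towards the hinge.
- drawer_knob (a point): Front end of the round wooden drawer knob (16 mm across, sticks 14 mm out of the drawer front, 26 mm above the counter, in the middle of the drawer); it moves with the drawer.
- chest_back_left (a point): Point on the back plane of the chest at chest (60, 90, 40) mm.
- chest_back_right (a point): Point on the back plane of the chest at chest (60, -90, 40) mm.
- tea_shelf: Fixed low shelf of light wood, open in front. Origin on the counter at the front face of its rear rail (50 mm high), middle of the wide empty bay; +x to the rear, +y left seen from the front; chest home: its origin at (-60, 0, 0) mm here, axes parallel. Wide bay y -113..113 mm between upright panels; 12 mm board above, underside z 118, front edge x = -60, as are the panels' front edges.
- bay_mouth (a point): On the counter, middle of the wide bay's mouth, straight below the board's front edge, 60 mm in front of the rail. The narrow bay right of it (shelf y -255..-125 mm) holds two jars. Fixed on the board (top z 130), all behind shelf x = -58 mm: a jar, a dropper bottle and a pot at y -105..55 (up to z 236), two tea lights above the narrow bay (up to z 145).
- pepper: Loose glass pepper grinder with black head, 48 mm across, 135 high, left of the chest; leave alone. Origin: middle of its underside.
- vanilla: Loose small brown dropper bottle, 33 mm across, 102 high, right of the chest; leave alone. Origin: middle of its underside.
- biscuit: Loose flat biscuit bar in a wrapper, 50 x 156 x 12 mm (long along its y), right of the chest; leave alone. Origin: middle of its underside.
- spoon: Loose teaspoon lying on the counter, 137 x 28 x 13 mm (long along its x), left of the chest; leave alone. Origin: middle of its underside.
- tealight: Loose tea light, 38 mm across, 15 high, left of the chest; leave alone. Origin: middle of its underside.

How it is judged:
On the way:
1. the lid is shut while the chest's back is still in front of the shelf's board (value of joint tea_chest_lid below 0.05 rad and x of each of chest_back_left, chest_back_right in the frame of tea_shelf below -0.055 m), for 0.2 s.
At the end, for the whole second after the job is handed in: The chest rests flat in the wide bay with both ends of its back within 6 mm of the rear rail, its middle within 20 mm of the bay's middle, its lid shut to 0.05 rad and its drawer in to 4 mm (value of joint tea_chest_lid below 0.05 rad and value of joint tea_chest_drawer below 0.004 m and x of each of chest_back_left, chest_back_right in the frame of tea_shelf above -0.006 m and y of tea_chest in the frame of tea_shelf between -0.02 and 0.02 m and height (world z) of tea_chest below 0.005 m and angle between tea_chest's own z axis and vertical below 0.04 rad and linear speed of tea_chest below 0.02 m/s); the robot touches nothing.
It fails at once if the chest is lifted off the counter or tipped (height (world z) of tea_chest above 0.012 m or angle between tea_chest's own z axis and vertical above 0.12 rad).
It fails at once if the chest is rammed into the shelf (over 60 N) (contact force between tea_chest and tea_shelf above 60 N).
It fails at once if one of the small things around the chest is shoved or knocked over (moved more than 20 mm) (distance of any of pepper, vanilla, biscuit, spoon, tealight from where it was at the start of the episode above 0.02 m).
It also fails if it takes over 72 s, if anything falls off the work surface, if the arm or the gripper's body presses on something with over 40 N, if the wrist force passes 120 N, or if a joint passes its speed limit or range.

## Working session

There is one attempt and no reset: what is moved stays moved. The work goes in short steps, Python scripts to look and compute and a tool call to move; the robot and the scene stay as the last step left them, time stands still between calls to the robot, and variables do not carry over. Pictures are saved under pics/ and viewed, at most 10 in all, crops included, and the job is handed in when it is done.

Besides the shell and the picture viewer there is one more tool, called by a JSON object that holds its "fn" and its "kwargs". drive_tool: Moves the arm, as the interface text tells. Shift numbers are shares of 0.025 m and turn numbers shares of 0.1 rad, none past 1 either way. Its arguments: {"type":"object","properties":{"plan":{"type":"array","items":{"type":"object","properties":{"dx":{"type":"number","minimum":-1,"maximum":1},"dy":{"type":"number","minimum":-1,"maximum":1},"dz":{"type":"number","minimum":-1,"maximum":1},"wx":{"type":"number","minimum":-1,"maximum":1},"wy":{"type":"number","minimum":-1,"maximum":1},"wz":{"type":"number","minimum":-1,"maximum":1}}}},"fingers":{"type":"number"},"squeeze":{"type":"number"}},"required":["plan"]}

```bash
mkdir -p pics; ls
python3 - <<'E'
from plant import arm
import cv2
for n in("scene","top"):
    cv2.imwrite(f"pics/{n}0.png",arm.camera(n)[:,:,::-1]); print(n,arm.camera_params(n))
print(arm.read_state())
E
```

```text
pics
scene {'fov_y': 42.95822682741016, 'cx': 253.7478694155911, 'cy': 193.9706355160294, 'D': array([-0.0544359,  0.       ,  0.       ,  0.       ,  0.       ]), 'rvec': array([ 0.84348366, -2.57050082,  1.01379689]), 'tvec': array([0.5636766 , 0.12499505, 1.57459091])}
top {'fov_y': 53.51615800358805, 'cx': 259.005931689041, 'cy': 197.8848444935348, 'D': array([-0.00739486,  0.        ,  0.        ,  0.        ,  0.        ]), 'rvec': array([ 2.10792045, -2.12707141,  0.22442274]), 'tvec': array([0.25597834, 0.51643285, 1.03872547])}
{'t': 0.1, 'qpos': array([ 1.01539618e+00,  3.51206189e-01,  1.65234557e+00,  3.78117697e-05,
        1.13906350e+00, -8.46263933e-02]), 'joint_velocities': array([-0.00032718, -0.00161231, -0.003933  ,  0.00214569,  0.0013607 ,
        0.00130178]), 'joint_efforts': array([ 9.62223385e-04, -4.98028958e+01, -2.85704666e+01,  7.01004406e-02,
        2.38486694e-02, -4.47931109e-05]), 'tool_pos': array([0.24929266, 0.48992804, 0.21814772]), 'tcp_rot': array([-3.14057661e+00, -1.20639668e-04,  2.67080300e+00]), 'force': array([ 0.04557623, -0.91089185,  0.31996815]), 'torque': array([-0.02647067, -0.0007104 , -0.01483587]), 'gripper_force': 0.0, 'opening': 0.09298325695924932}
```

View pics/scene0.png

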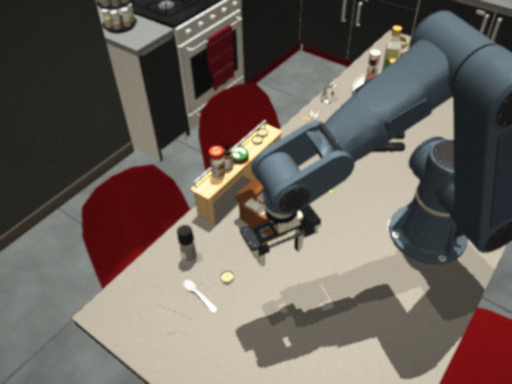

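View pics/top0.png

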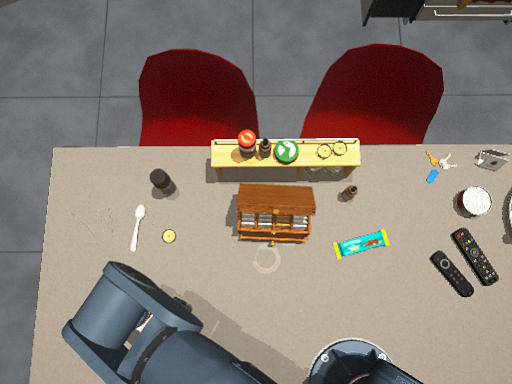

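The scene view has the arm covering the chest. The top view shows the chest at about (275,213) with its lid raised and drawer a little out, the shelf front at about y=165, and image up as roughly +x. I'll zoom in there for point picking.

```bash
cat > h.py <<'E'
import numpy as np, cv2
from plant import arm
def cam(n):
    p=arm.camera_params(n); f=192/np.tan(np.radians(p['fov_y']/2))
    return np.array([[f,0,p['cx']],[0,f,p['cy']],[0,0,1]]),p['D'],p['rvec'],p['tvec']
def ray(n,uv,z):
    K,D,r,t=cam(n); R=cv2.Rodrigues(r)[0]
    q=cv2.undistortPoints(np.array([[uv]],float),K,D)[0,0]; d=R.T@[q[0],q[1],1]; c=-R.T@t
    return c+d*(z-c[2])/d[2]
def proj(n,P):
    K,D,r,t=cam(n); return cv2.projectPoints(np.array(P,float).reshape(-1,3),r,t,K,D)[0][:,0]
E
python3 - <<'E'
from h import *
im=cv2.imread('pics/top0.png')[130:260,200:400]
cv2.imwrite('pics/crop0.png',cv2.resize(im,None,fx=4,fy=4,interpolation=cv2.INTER_CUBIC))
K,D,r,t=cam('top');print(-cv2.Rodrigues(r)[0].T@t)
for uv,z in [((211,166),.13),((360,166),.13),((161,187),0),((160,178),.135),((348,196),0),((169,236),.015),((137,228),.005),((361,243),.01),((272,240),.03)]: print(uv,ray('top',uv,z).round(3))
E
```

```text
[0.29813962 0.26046104 1.12002286]
(211, 166) [0.592 0.381 0.13 ]
(360, 166) [ 0.588 -0.022  0.13 ]
(161, 187) [0.565 0.546 0.   ]
(160, 178) [0.558 0.516 0.135]
(348, 196) [ 0.533 -0.017  0.   ]
(169, 236) [0.416 0.513 0.015]
(137, 228) [0.441 0.61  0.005]
(361, 243) [ 0.391 -0.045  0.01 ]
(272, 240) [0.4   0.215 0.03 ]
```

View pics/crop0.png

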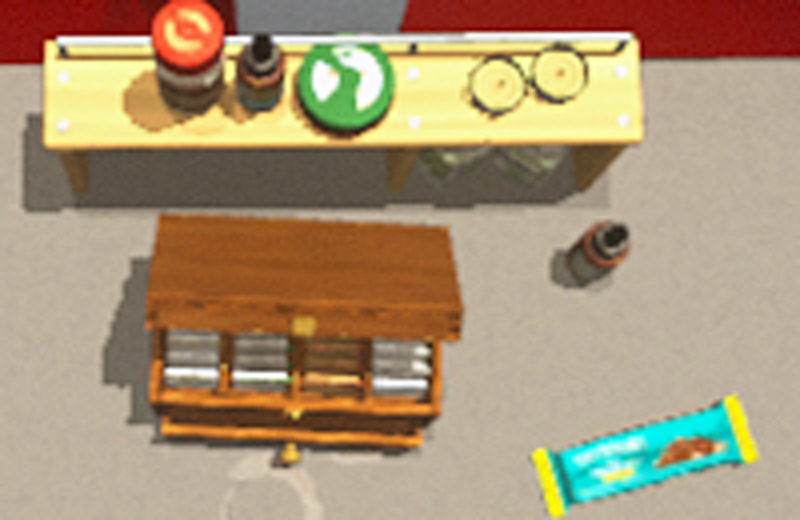

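The crop shows the board front edge from crop (43,148) to (640,143), and the case's top front edge from about (152,404) to (438,414). The half-open lid's front edge runs from (148,325) to (460,338), and the drawer is about 20 mm out with its knob at (291,455).

Run:
```python
from h import *
T=lambda u,v,z:ray('top',(200+u/4-.375,130+v/4-.375),z).round(4)
for n,u,v,z in [('boardL',43,148,.13),('boardR',640,143,.13),('footL',78,195,0),('footM',398,192,0),('footR',580,192,0),
 ('caseFL',151,404,.081),('caseFR',438,414,.081),('drwL',162,432,.045),('drwR',420,444,.045),('knob',291,462,.026),
 ('lidbackL',162,214,.15),('lidbackR',446,227,.15)]: print(n,T(u,v,z))
for n,u,v in [('lidFL',148,325),('lidFR',460,338),('lidTopL',150,300),('lidTopR',462,308),('lidbkL',162,214),('lidbkR',446,227)]:
  print(n,[T(u,v,z) for z in (.08,.12,.16,.2)])
# colour masks for brown chest
im=cv2.imread('pics/top0.png');h=cv2.cvtColor(im,cv2.COLOR_BGR2HSV)
m=cv2.inRange(h,(0,120,40),(15,255,230));m[:,:230]=0;m[:,325:]=0;m[:182]=0;m[250:]=0
c=max(cv2.findContours(m,0,1)[0],key=cv2.contourArea);print(cv2.boundingRect(c),cv2.approxPolyDP(c,2,True)[:,0].tolist())
```

```text
boardL [0.5898 0.3824 0.13  ]
boardR [ 0.5903 -0.0215  0.13  ]
footL [0.5909 0.3713 0.    ]
footM [ 0.5913  0.1283 -0.    ]
footR [ 0.5902 -0.0103  0.    ]
caseFL [0.4217 0.3116 0.081 ]
caseFR [0.4131 0.1153 0.081 ]
drwL [0.4061 0.3056 0.045 ]
drwR [0.396  0.1238 0.045 ]
knob [0.3857 0.2142 0.026 ]
lidbackL [0.5384 0.3012 0.15  ]
lidbackR [0.5281 0.1153 0.15  ]
lidFL [array([0.4767, 0.3139, 0.08  ]), array([0.4699, 0.3118, 0.12  ]), array([0.463 , 0.3097, 0.16  ]), array([0.4561, 0.3077, 0.2   ])]
lidFR [array([0.4657, 0.098 , 0.08  ]), array([0.4593, 0.1043, 0.12  ]), array([0.4529, 0.1105, 0.16  ]), array([0.4464, 0.1168, 0.2   ])]
lidTopL [array([0.4943, 0.3125, 0.08  ]), array([0.4868, 0.3105, 0.12  ]), array([0.4792, 0.3085, 0.16  ]), array([0.4717, 0.3065, 0.2   ])]
lidTopR [array([0.4868, 0.0958, 0.08  ]), array([0.4796, 0.1022, 0.12  ]), array([0.4723, 0.1085, 0.16  ]), array([0.4651, 0.1148, 0.2   ])]
lidbkL [array([0.5557, 0.3042, 0.08  ]), array([0.5458, 0.3025, 0.12  ]), array([0.5359, 0.3008, 0.16  ]), array([0.526 , 0.2991, 0.2   ])]
lidbkR [array([0.5447, 0.1048, 0.08  ]), array([0.5352, 0.1108, 0.12  ]), array([0.5258, 0.1168, 0.16  ]), array([0.5163, 0.1228, 0.2   ])]
(236, 183, 80, 59) [[240, 183], [236, 205], [237, 230], [241, 233], [240, 238], [281, 240], [279, 238], [286, 237], [292, 239], [283, 240], [305, 239], [309, 233], [309, 215], [314, 214], [315, 208], [311, 187]]
```

The measurements agree with the given sizes:

| Item | Estimate |
|---|---|
| Chest origin | (0.467, 0.211) |
| Chest yaw | -0.05 |
| Lid angle | 0.85 rad |
| Drawer | 17 mm out |
| Shelf front | x = 0.590 |
| Rail | x = 0.650 |
| Bay middle | y = 0.2505 |

So the chest has to go +0.123 in x and +0.04 in y. I'll do the lid first.

{"fn": "drive_tool", "kwargs": {"plan": [{"dx": 1,"dy": -1,"dz": 0.25,"wz": 0.59},{"dx": 1,"dy": -1,"dz": 0.25,"wz": 0.59},{"dx": 1,"dy": -1,"dz": 0.25,"wz": 0.59},{"dx": 1,"dy": -1,"dz": 0.25,"wz": 0.59},{"dx": 1,"dy": -1,"dz": 0.25,"wz": 0.59},{"dx": 1,"dy": -1,"dz": 0.25,"wz": 0.59},{"dx": 1,"dy": -1,"dz": 0.25,"wz": 0.59},{"dx": 1,"dy": -1,"dz": 0.25,"wz": 0.59}], "fingers": 1, "squeeze": 10}}

```text
$.plan[0]: bad value
```

{"fn": "drive_tool", "kwargs": {"plan": [{"dx": 1,"dy": -1,"dz": 0.25,"wx": 0,"wy": 0,"wz": 0.59},{"dx": 1,"dy": -1,"dz": 0.25,"wx": 0,"wy": 0,"wz": 0.59},{"dx": 1,"dy": -1,"dz": 0.25,"wx": 0,"wy": 0,"wz": 0.59},{"dx": 1,"dy": -1,"dz": 0.25,"wx": 0,"wy": 0,"wz": 0.59},{"dx": 1,"dy": -1,"dz": 0.25,"wx": 0,"wy": 0,"wz": 0.59},{"dx": 1,"dy": -1,"dz": 0.25,"wx": 0,"wy": 0,"wz": 0.59},{"dx": 1,"dy": -1,"dz": 0.25,"wx": 0,"wy": 0,"wz": 0.59},{"dx": 1,"dy": -1,"dz": 0.25,"wx": 0,"wy": 0,"wz": 0.59}], "fingers": 1, "squeeze": 10}}

```text
t: 0.77
tool_pos: [0.4503, 0.2886, 0.2688]
tcp_rot: [-3.141, -0.0, -3.137]
force: [0.4, 1.3, -0.5]
opening: 0.0442
gripper_force: 0.0
```

{"fn": "drive_tool", "kwargs": {"plan": [{"dx": 0.65,"dy": -0.78,"dz": 0,"wx": 0,"wy": 0,"wz": 0},{"dx": 0.65,"dy": -0.78,"dz": 0,"wx": 0,"wy": 0,"wz": 0},{"dx": 0.65,"dy": -0.78,"dz": 0,"wx": 0,"wy": 0,"wz": 0},{"dx": 0.65,"dy": -0.78,"dz": 0,"wx": 0,"wy": 0,"wz": 0},{"dx": 0,"dy": 0,"dz": -0.9,"wx": 0,"wy": 0,"wz": 0},{"dx": 0,"dy": 0,"dz": -0.9,"wx": 0,"wy": 0,"wz": 0},{"dx": 0,"dy": 0,"dz": -0.9,"wx": 0,"wy": 0,"wz": 0},{"dx": 0,"dy": 0,"dz": -0.9,"wx": 0,"wy": 0,"wz": 0}]}}

```text
t: 1.43
tool_pos: [0.5143, 0.2119, 0.1774]
tcp_rot: [-3.142, -0.0, -3.141]
force: [0.6, 1.0, -0.0]
opening: 0.0006
gripper_force: 0.0
```

Run:
```python
from h import *
print(arm.read_state()['tool_pos'],arm.read_state()['force'])
a=arm.camera('scene')[:,:,::-1][150:270,180:340];b=arm.camera('top')[:,:,::-1][150:260,220:340]
a=cv2.resize(a,(640,480));b=cv2.resize(b,(480,440))
cv2.imwrite('pics/s1.png',a);cv2.imwrite('pics/t1.png',b)
```

```text
[0.51428539 0.21188995 0.17740105] [ 0.58751789  1.00607393 -0.02946343]
```

View pics/s1.png

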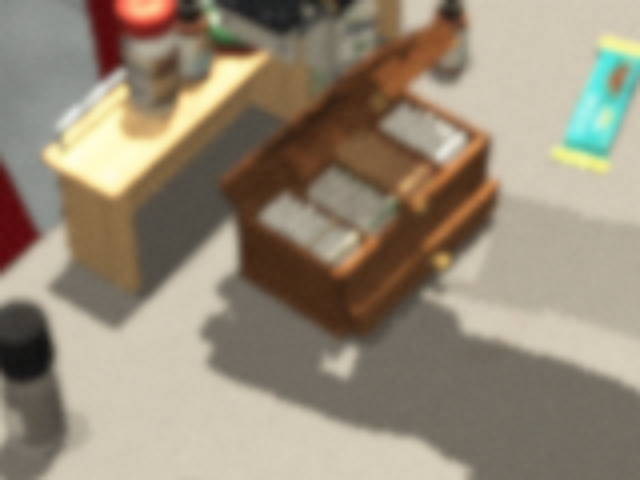

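The scene crop shows the lid open, its front edge raised and running from about (300,120) to (455,20). The fingers are behind it, out of view. I'll sweep the lid shut slowly along its arc.

{"fn": "drive_tool", "kwargs": {"plan": [{"dx": -0.06,"dy": 0,"dz": -0.18,"wx": 0,"wy": 0,"wz": 0},{"dx": -0.06,"dy": 0,"dz": -0.18,"wx": 0,"wy": 0,"wz": 0},{"dx": -0.25,"dy": 0,"dz": -0.1,"wx": 0,"wy": 0,"wz": 0},{"dx": -0.25,"dy": 0,"dz": -0.1,"wx": 0,"wy": 0,"wz": 0},{"dx": -0.24,"dy": 0,"dz": -0.13,"wx": 0,"wy": 0,"wz": 0},{"dx": -0.24,"dy": 0,"dz": -0.13,"wx": 0,"wy": 0,"wz": 0},{"dx": -0.22,"dy": 0,"dz": -0.16,"wx": 0,"wy": 0,"wz": 0},{"dx": -0.22,"dy": 0,"dz": -0.16,"wx": 0,"wy": 0,"wz": 0}]}}

```text
t: 2.2
tool_pos: [0.4756, 0.2124, 0.1501]
tcp_rot: [3.141, 0.001, -3.14]
force: [1.9, 0.9, 1.5]
opening: 0.0006
gripper_force: 0.9
```

{"fn": "drive_tool", "kwargs": {"plan": [{"dx": -0.19,"dy": 0,"dz": -0.2,"wx": 0,"wy": 0,"wz": 0},{"dx": -0.19,"dy": 0,"dz": -0.2,"wx": 0,"wy": 0,"wz": 0},{"dx": -0.16,"dy": 0,"dz": -0.22,"wx": 0,"wy": 0,"wz": 0},{"dx": -0.16,"dy": 0,"dz": -0.22,"wx": 0,"wy": 0,"wz": 0},{"dx": -0.12,"dy": 0,"dz": -0.24,"wx": 0,"wy": 0,"wz": 0},{"dx": -0.12,"dy": 0,"dz": -0.24,"wx": 0,"wy": 0,"wz": 0},{"dx": -0.06,"dy": 0,"dz": -0.17,"wx": 0,"wy": 0,"wz": 0},{"dx": -0.06,"dy": 0,"dz": -0.17,"wx": 0,"wy": 0,"wz": 0}]}}

```text
t: 2.87
tool_pos: [0.449, 0.2121, 0.108]
tcp_rot: [-3.141, -0.001, -3.14]
force: [-0.2, 0.9, 1.0]
opening: 0.0001
gripper_force: 0.9
```

{"fn": "drive_tool", "kwargs": {"plan": [{"dx": 0,"dy": 0,"dz": -0.05,"wx": 0,"wy": 0,"wz": 0},{"dx": 0,"dy": 0,"dz": -0.05,"wx": 0,"wy": 0,"wz": 0},{"dx": 0,"dy": 0,"dz": -0.05,"wx": 0,"wy": 0,"wz": 0},{"dx": 0,"dy": 0,"dz": -0.05,"wx": 0,"wy": 0,"wz": 0},{"dx": 0,"dy": 0,"dz": -0.02,"wx": 0,"wy": 0,"wz": 0},{"dx": 0,"dy": 0,"dz": 0,"wx": 0,"wy": 0,"wz": 0},{"dx": 0,"dy": 0,"dz": 0,"wx": 0,"wy": 0,"wz": 0},{"dx": 0,"dy": 0,"dz": 0,"wx": 0,"wy": 0,"wz": 0}]}}

```text
t: 3.53
tool_pos: [0.449, 0.2121, 0.1066]
tcp_rot: [-3.141, -0.001, -3.14]
force: [-21.8, -6.6, 58.2]
opening: 0.0001
gripper_force: 29.1
```

{"fn": "drive_tool", "kwargs": {"plan": [{"dx": 0,"dy": 0,"dz": 0.8,"wx": 0,"wy": 0,"wz": 0},{"dx": 0,"dy": 0,"dz": 0.8,"wx": 0,"wy": 0,"wz": 0},{"dx": 0,"dy": -1,"dz": 0.5,"wx": 0,"wy": 0,"wz": -0.95},{"dx": 0,"dy": -1,"dz": 0,"wx": 0,"wy": 0,"wz": -0.95},{"dx": 0,"dy": -1,"dz": 0,"wx": 0,"wy": 0,"wz": -0.95},{"dx": 0,"dy": -1,"dz": 0,"wx": 0,"wy": 0,"wz": -0.95},{"dx": 0,"dy": -1,"dz": 0,"wx": 0,"wy": 0,"wz": -0.95},{"dx": 0,"dy": -1,"dz": 0,"wx": 0,"wy": 0,"wz": -0.95}], "fingers": 0.4}}

```text
t: 4.2
tool_pos: [0.4491, 0.0609, 0.1554]
tcp_rot: [-3.141, -0.0, 2.568]
force: [-0.5, -0.3, -0.3]
opening: 0.0491
gripper_force: 0.0
```

{"fn": "drive_tool", "kwargs": {"plan": [{"dx": 0,"dy": 0,"dz": 0,"wx": 0,"wy": 0,"wz": -1},{"dx": 0,"dy": 0,"dz": 0,"wx": 0,"wy": 0,"wz": -1},{"dx": 0,"dy": 0,"dz": 0,"wx": 0,"wy": 0,"wz": -1},{"dx": 0,"dy": 0,"dz": 0,"wx": 0,"wy": 0,"wz": -1},{"dx": 0,"dy": 0,"dz": 0,"wx": 0,"wy": 0,"wz": -1},{"dx": 0,"dy": 0,"dz": 0,"wx": 0,"wy": 0,"wz": -1},{"dx": 0,"dy": 0,"dz": 0,"wx": 0,"wy": 0,"wz": -1},{"dx": 0,"dy": 0,"dz": 0,"wx": 0,"wy": 0,"wz": -1}]}}

```text
t: 4.87
tool_pos: [0.4492, 0.062, 0.1553]
tcp_rot: [-3.141, 0.0, 1.768]
force: [0.5, -1.1, -0.2]
opening: 0.0556
gripper_force: 0.0
```

{"fn": "drive_tool", "kwargs": {"plan": [{"dx": 0,"dy": 0,"dz": 0,"wx": 0,"wy": 0,"wz": -1},{"dx": 0,"dy": 0,"dz": 0,"wx": 0,"wy": 0,"wz": -1},{"dx": 0,"dy": 0,"dz": 0,"wx": 0,"wy": 0,"wz": 0},{"dx": 0,"dy": 0,"dz": 0,"wx": 0,"wy": 0,"wz": 0},{"dx": 0,"dy": 0,"dz": 0,"wx": 0,"wy": 0,"wz": 0},{"dx": 0,"dy": 0,"dz": 0,"wx": 0,"wy": 0,"wz": 0},{"dx": 0,"dy": 0,"dz": 0,"wx": 0,"wy": 0,"wz": 0},{"dx": 0,"dy": 0,"dz": 0,"wx": 0,"wy": 0,"wz": 0}]}}

```text
t: 5.53
tool_pos: [0.4494, 0.0622, 0.1556]
tcp_rot: [-3.142, 0.0, 1.574]
force: [0.4, 0.2, -0.3]
opening: 0.0562
gripper_force: 0.0
```

Run:
```python
from h import *
s=arm.read_state();print(s['tool_pos'],s['tcp_rot'],s['opening'],s['force'])
b=arm.camera('top')[:,:,::-1][140:260,200:400]
cv2.imwrite('pics/t2.png',cv2.resize(b,None,fx=4,fy=4,interpolation=cv2.INTER_CUBIC))
```

```text
[0.44941701 0.06215289 0.15560052] [-3.14151419e+00  2.26786203e-05  1.57373339e+00] 0.05619549209504774 [ 0.40300901  0.20192521 -0.32196493]
```

View pics/t2.png

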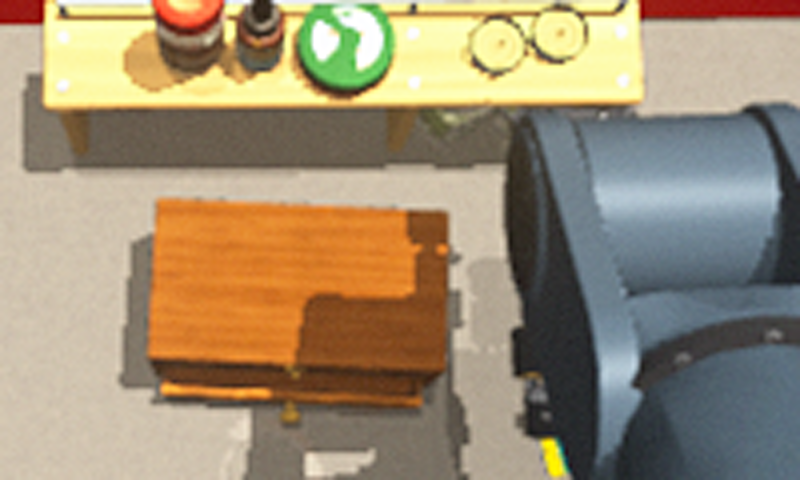

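The lid is now shut. Its top corners are at crop FL (148,357), FR (445,370), BL (157,200) and BR (447,210), and the drawer is still about 17 mm out.

Run:
```python
from h import *
T=lambda u,v,z:ray('top',(200+u/4-.375,140+v/4-.375),z)
P=[T(u,v,.107) for u,v in[(148,357),(445,370),(157,200),(447,210)]]
print(np.round(P,4));m=np.mean(P,0);print('mid',m, 'orig',m[:2]-[.005,0])
for a,b in((0,1),(2,3)): d=P[a]-P[b];print(np.linalg.norm(d),np.arctan2(-d[0],d[1]))
print('biscuit corner',T(545,440,.012))
```

```text
[[0.4233 0.3124 0.107 ]
 [0.4129 0.1142 0.107 ]
 [0.5308 0.3065 0.107 ]
 [0.5222 0.1088 0.107 ]]
mid [0.47230496 0.21044234 0.107     ] orig [0.46730496 0.21044234]
0.19845198541723058 -0.05288215605147601
0.19789578086175033 -0.04355119691288285
biscuit corner [0.37215797 0.02988832 0.012     ]
```

{"fn": "drive_tool", "kwargs": {"plan": [{"dx": 0.7,"dy": 0,"dz": -0.7,"wx": 0,"wy": 0,"wz": 0},{"dx": 0,"dy": 0,"dz": -0.8,"wx": 0,"wy": 0,"wz": 0},{"dx": 0,"dy": 0,"dz": -0.8,"wx": 0,"wy": 0,"wz": 0},{"dx": 0,"dy": 0,"dz": -0.8,"wx": 0,"wy": 0,"wz": 0},{"dx": 0,"dy": 0,"dz": -0.8,"wx": 0,"wy": 0,"wz": 0},{"dx": 0,"dy": 0,"dz": -0.5,"wx": 0,"wy": 0,"wz": 0},{"dx": 0,"dy": 0.5,"dz": 0,"wx": 0,"wy": 0,"wz": 0},{"dx": 0,"dy": 0.5,"dz": 0,"wx": 0,"wy": 0,"wz": 0}]}}

```text
t: 6.25
tool_pos: [0.4665, 0.0871, 0.0448]
tcp_rot: [-3.14, 0.0, 1.572]
force: [0.2, 0.7, 0.2]
opening: 0.0561
gripper_force: 0.0
```

{"fn": "drive_tool", "kwargs": {"plan": [{"dx": 0,"dy": 0.2,"dz": 0,"wx": 0,"wy": 0,"wz": 0},{"dx": 0,"dy": 0.2,"dz": 0,"wx": 0,"wy": 0,"wz": 0},{"dx": 0,"dy": 0.2,"dz": 0,"wx": 0,"wy": 0,"wz": 0},{"dx": 0,"dy": 0.15,"dz": 0,"wx": 0,"wy": 0,"wz": 0},{"dx": 0,"dy": 0.15,"dz": 0,"wx": 0,"wy": 0,"wz": 0},{"dx": 0,"dy": 0.15,"dz": 0,"wx": 0,"wy": 0,"wz": 0},{"dx": 0,"dy": 0.15,"dz": 0,"wx": 0,"wy": 0,"wz": 0},{"dx": 0,"dy": 0.15,"dz": 0,"wx": 0,"wy": 0,"wz": 0}]}}

```text
t: 6.92
tool_pos: [0.4672, 0.121, 0.0458]
tcp_rot: [3.141, 0.0, 1.573]
force: [1.4, -4.8, 1.3]
opening: 0.0558
gripper_force: 2.3
```

{"fn": "drive_tool", "kwargs": {"plan": [{"dx": 0,"dy": 0.12,"dz": 0,"wx": 0,"wy": 0,"wz": 0},{"dx": 0,"dy": 0.12,"dz": 0,"wx": 0,"wy": 0,"wz": 0},{"dx": 0,"dy": 0.12,"dz": 0,"wx": 0,"wy": 0,"wz": 0},{"dx": 0,"dy": 0.12,"dz": 0,"wx": 0,"wy": 0,"wz": 0},{"dx": 0,"dy": 0.1,"dz": 0,"wx": 0,"wy": 0,"wz": 0},{"dx": 0,"dy": 0.1,"dz": 0,"wx": 0,"wy": 0,"wz": 0},{"dx": 0,"dy": 0.1,"dz": 0,"wx": 0,"wy": 0,"wz": 0},{"dx": 0,"dy": 0,"dz": 0,"wx": 0,"wy": 0,"wz": 0}]}}

```text
t: 7.58
tool_pos: [0.4668, 0.1408, 0.0457]
tcp_rot: [-3.141, 0.0, 1.573]
force: [0.3, -0.7, 1.2]
opening: 0.0559
gripper_force: 0.3
```

Run:
```python
from h import *
s=arm.read_state();print(s['tool_pos'],s['force'])
im=arm.camera('top')[:,:,::-1]
b=im[140:260,180:340]
cv2.imwrite('pics/t3.png',cv2.resize(b,None,fx=5,fy=5,interpolation=cv2.INTER_CUBIC))
```

```text
[0.4668237  0.14080715 0.04569261] [ 0.33674211 -0.66490908  1.15218014]
```

View pics/t3.png

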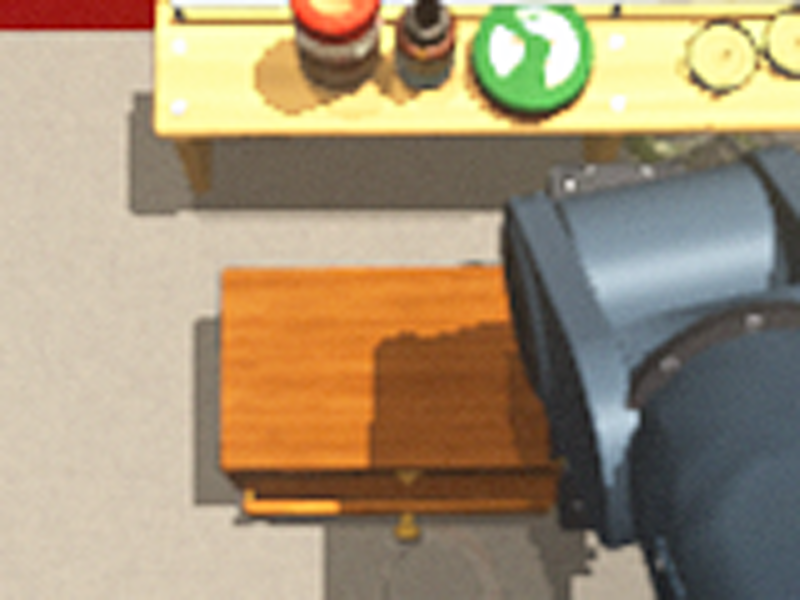

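The chest is now square: front edge FL (219,468) to (560,467), BL (221,268), clasp (408,475), knob (407,535).

Run:
```python
from h import *
T=lambda u,v,z:ray('top',(180+u/5-.4,140+v/5-.4),z).round(4)
for n,u,v,z in [('FL',219,468,.107),('BL',221,268,.107),('clasp',408,475,.095),('knob',407,537,.026),('drwL',245,505,.045),('drwR',553,506,.045),('footLpanel',195,190,0),('innerL',208,190,0),('footM',600,160,.0)]: print(n,T(u,v,z))
```

```text
FL [0.4121 0.3476 0.107 ]
BL [0.5212 0.3475 0.107 ]
clasp [0.4087 0.2467 0.095 ]
knob [0.3807 0.2468 0.026 ]
drwL [0.398  0.3381 0.045 ]
drwR [0.3959 0.1645 0.045 ]
footLpanel [0.5933 0.3729 0.    ]
innerL [0.5933 0.365  0.    ]
footM [0.6103 0.1263 0.    ]
```

{"fn": "drive_tool", "kwargs": {"plan": [{"dx": 0,"dy": 0.08,"dz": 0,"wx": 0,"wy": 0,"wz": 0},{"dx": 0,"dy": 0.06,"dz": 0,"wx": 0,"wy": 0,"wz": 0},{"dx": 0,"dy": -0.6,"dz": 0,"wx": 0,"wy": 0,"wz": 0},{"dx": 0,"dy": -0.6,"dz": 0,"wx": 0,"wy": 0,"wz": 0},{"dx": 0,"dy": 0,"dz": 1,"wx": 0,"wy": 0,"wz": 0},{"dx": 0,"dy": 0,"dz": 1,"wx": 0,"wy": 0,"wz": 0},{"dx": -0.5,"dy": 0,"dz": 1,"wx": 0,"wy": 0,"wz": 0},{"dx": -1,"dy": 0,"dz": 0.6,"wx": 0,"wy": 0,"wz": 0}]}}

```text
t: 8.3
tool_pos: [0.4312, 0.1143, 0.1378]
tcp_rot: [3.138, -0.001, 1.572]
force: [-0.2, -0.2, 0.2]
opening: 0.0559
gripper_force: 0.0
```

{"fn": "drive_tool", "kwargs": {"plan": [{"dx": -1,"dy": 0,"dz": 0,"wx": 0,"wy": 0,"wz": 1},{"dx": -1,"dy": 0,"dz": 0,"wx": 0,"wy": 0,"wz": 1},{"dx": -1,"dy": 0.8,"dz": 0,"wx": 0,"wy": 0,"wz": 1},{"dx": -0.6,"dy": 0.8,"dz": 0,"wx": 0,"wy": 0,"wz": 1},{"dx": 0,"dy": 1,"dz": 0,"wx": 0,"wy": 0,"wz": 1},{"dx": 0,"dy": 1,"dz": 0,"wx": 0,"wy": 0,"wz": 1},{"dx": 0,"dy": 1,"dz": 0,"wx": 0,"wy": 0,"wz": 1},{"dx": 0,"dy": 0.8,"dz": 0,"wx": 0,"wy": 0,"wz": 1}], "fingers": 0}}

```text
t: 8.97
tool_pos: [0.339, 0.2508, 0.1357]
tcp_rot: [3.141, -0.0, 2.378]
force: [0.4, 0.2, -0.4]
opening: 0.0927
gripper_force: 0.0
```

{"fn": "drive_tool", "kwargs": {"plan": [{"dx": 0,"dy": 0,"dz": 0,"wx": 0,"wy": 0,"wz": 1},{"dx": 0,"dy": 0,"dz": 0,"wx": 0,"wy": 0,"wz": 1},{"dx": 0,"dy": 0,"dz": 0,"wx": 0,"wy": 0,"wz": 1},{"dx": 0,"dy": 0,"dz": 0,"wx": 0,"wy": 0,"wz": 1},{"dx": 0,"dy": 0,"dz": 0,"wx": 0,"wy": 0,"wz": 1},{"dx": 0,"dy": 0,"dz": 0,"wx": 0,"wy": 0,"wz": 1},{"dx": 0,"dy": 0,"dz": 0,"wx": 0,"wy": 0,"wz": 1},{"dx": 0,"dy": 0,"dz": 0,"wx": 0,"wy": 0,"wz": 0.7}]}}

```text
t: 9.63
tool_pos: [0.3391, 0.2491, 0.1355]
tcp_rot: [3.141, -0.001, -3.135]
force: [-0.6, -0.2, -1.4]
opening: 0.093
gripper_force: 0.0
```

{"fn": "drive_tool", "kwargs": {"plan": [{"dx": 0,"dy": 0,"dz": -0.8,"wx": 0,"wy": 0,"wz": -0.03},{"dx": 0,"dy": 0,"dz": -0.8,"wx": 0,"wy": 0,"wz": 0},{"dx": 0,"dy": 0,"dz": -0.8,"wx": 0,"wy": 0,"wz": 0},{"dx": 0,"dy": 0,"dz": -0.8,"wx": 0,"wy": 0,"wz": 0},{"dx": 0,"dy": 0,"dz": -0.8,"wx": 0,"wy": 0,"wz": 0},{"dx": 0.5,"dy": 0,"dz": 0,"wx": 0,"wy": 0,"wz": 0},{"dx": 0.5,"dy": 0,"dz": 0,"wx": 0,"wy": 0,"wz": 0},{"dx": 0.3,"dy": 0,"dz": 0,"wx": 0,"wy": 0,"wz": 0}]}}

```text
t: 10.3
tool_pos: [0.3738, 0.2493, 0.0363]
tcp_rot: [3.141, 0.001, 3.14]
force: [-0.3, -0.1, -0.2]
opening: 0.093
gripper_force: 0.0
```

{"fn": "drive_tool", "kwargs": {"plan": [{"dx": 0.15,"dy": 0,"dz": 0,"wx": 0,"wy": 0,"wz": 0},{"dx": 0.15,"dy": 0,"dz": 0,"wx": 0,"wy": 0,"wz": 0},{"dx": 0.15,"dy": 0,"dz": 0,"wx": 0,"wy": 0,"wz": 0},{"dx": 0.15,"dy": 0,"dz": 0,"wx": 0,"wy": 0,"wz": 0},{"dx": 0.15,"dy": 0,"dz": 0,"wx": 0,"wy": 0,"wz": 0},{"dx": 0.15,"dy": 0,"dz": 0,"wx": 0,"wy": 0,"wz": 0},{"dx": 0.15,"dy": 0,"dz": 0,"wx": 0,"wy": 0,"wz": 0},{"dx": 0.15,"dy": 0,"dz": 0,"wx": 0,"wy": 0,"wz": 0}]}}

```text
t: 10.97
tool_pos: [0.4022, 0.2489, 0.0357]
tcp_rot: [-3.142, -0.0, 3.14]
force: [-7.8, 1.5, 4.6]
opening: 0.093
gripper_force: 5.1
```

{"fn": "drive_tool", "kwargs": {"plan": [{"dx": 0.15,"dy": 0,"dz": 0,"wx": 0,"wy": 0,"wz": 0},{"dx": 0.15,"dy": 0,"dz": 0,"wx": 0,"wy": 0,"wz": 0},{"dx": 0.15,"dy": 0,"dz": 0,"wx": 0,"wy": 0,"wz": 0},{"dx": 0.15,"dy": 0,"dz": 0,"wx": 0,"wy": 0,"wz": 0},{"dx": 0.15,"dy": 0,"dz": 0,"wx": 0,"wy": 0,"wz": 0},{"dx": 0.15,"dy": 0,"dz": 0,"wx": 0,"wy": 0,"wz": 0},{"dx": 0.15,"dy": 0,"dz": 0,"wx": 0,"wy": 0,"wz": 0},{"dx": 0.15,"dy": 0,"dz": 0,"wx": 0,"wy": 0,"wz": 0}]}}

```text
t: 11.63
tool_pos: [0.4307, 0.2486, 0.0355]
tcp_rot: [-3.141, -0.003, 3.14]
force: [-10.2, -0.0, 8.7]
opening: 0.0929
gripper_force: 4.9
```

{"fn": "drive_tool", "kwargs": {"plan": [{"dx": 0.12,"dy": 0,"dz": 0.02,"wx": 0,"wy": 0,"wz": 0},{"dx": 0.12,"dy": 0,"dz": 0.02,"wx": 0,"wy": 0,"wz": 0},{"dx": 0.12,"dy": 0,"dz": 0,"wx": 0,"wy": 0,"wz": 0},{"dx": 0.12,"dy": 0,"dz": 0,"wx": 0,"wy": 0,"wz": 0},{"dx": 0.12,"dy": 0,"dz": 0,"wx": 0,"wy": 0,"wz": 0},{"dx": 0.12,"dy": 0,"dz": 0,"wx": 0,"wy": 0,"wz": 0},{"dx": 0.12,"dy": 0,"dz": 0,"wx": 0,"wy": 0,"wz": 0},{"dx": 0.12,"dy": 0,"dz": 0,"wx": 0,"wy": 0,"wz": 0}]}}

```text
t: 12.3
tool_pos: [0.4562, 0.2489, 0.0366]
tcp_rot: [-3.142, -0.0, 3.14]
force: [-2.6, -0.6, -1.2]
opening: 0.0929
gripper_force: 1.7
```

Run:
```python
from h import *
s=arm.read_state();print(s['tool_pos'],s['force'],s['torque'])
a=arm.camera('scene')[:,:,::-1][140:290,170:370]
cv2.imwrite('pics/s4.png',cv2.resize(a,None,fx=4,fy=4,interpolation=cv2.INTER_CUBIC))
```

```text
[0.4561916  0.24887549 0.03656917] [-2.60982325 -0.56223747 -1.18717113] [-0.05829829  0.62563315 -0.02083699]
```

View pics/s4.png

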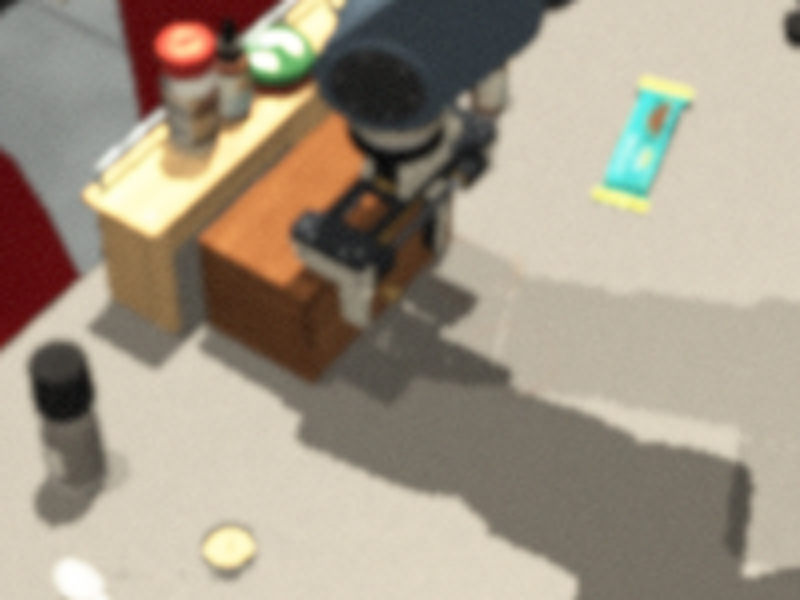

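The scene crop shows the drawer in, the lid shut and the chest level and square just before the bay mouth. The small things have not been moved.

{"fn": "drive_tool", "kwargs": {"plan": [{"dx": 0.15,"dy": 0,"dz": 0,"wx": 0,"wy": 0,"wz": 0},{"dx": 0.15,"dy": 0,"dz": 0,"wx": 0,"wy": 0,"wz": 0},{"dx": 0.15,"dy": 0,"dz": 0,"wx": 0,"wy": 0,"wz": 0},{"dx": 0.15,"dy": 0,"dz": 0,"wx": 0,"wy": 0,"wz": 0},{"dx": 0.15,"dy": 0,"dz": 0,"wx": 0,"wy": 0,"wz": 0},{"dx": 0.15,"dy": 0,"dz": 0,"wx": 0,"wy": 0,"wz": 0},{"dx": 0.15,"dy": 0,"dz": 0,"wx": 0,"wy": 0,"wz": 0},{"dx": 0.15,"dy": 0,"dz": 0,"wx": 0,"wy": 0,"wz": 0}]}}

```text
t: 13.02
tool_pos: [0.4863, 0.2489, 0.0366]
tcp_rot: [-3.142, -0.0, 3.14]
force: [-3.1, 0.7, -1.3]
opening: 0.093
gripper_force: 1.7
```

{"fn": "drive_tool", "kwargs": {"plan": [{"dx": 0.12,"dy": 0,"dz": 0,"wx": 0,"wy": 0,"wz": 0},{"dx": 0.12,"dy": 0,"dz": 0,"wx": 0,"wy": 0,"wz": 0},{"dx": 0.12,"dy": 0,"dz": 0,"wx": 0,"wy": 0,"wz": 0},{"dx": 0.12,"dy": 0,"dz": 0,"wx": 0,"wy": 0,"wz": 0},{"dx": 0.12,"dy": 0,"dz": 0,"wx": 0,"wy": 0,"wz": 0},{"dx": 0.12,"dy": 0,"dz": 0,"wx": 0,"wy": 0,"wz": 0},{"dx": 0.12,"dy": 0,"dz": 0,"wx": 0,"wy": 0,"wz": 0},{"dx": 0.12,"dy": 0,"dz": 0,"wx": 0,"wy": 0,"wz": 0}]}}

```text
t: 13.68
tool_pos: [0.5102, 0.2489, 0.0366]
tcp_rot: [-3.142, -0.0, 3.14]
force: [-2.9, -0.1, -1.5]
opening: 0.0932
gripper_force: 1.7
```

{"fn": "drive_tool", "kwargs": {"plan": [{"dx": 0.08,"dy": 0,"dz": 0,"wx": 0,"wy": 0,"wz": 0},{"dx": 0.08,"dy": 0,"dz": 0,"wx": 0,"wy": 0,"wz": 0},{"dx": 0.08,"dy": 0,"dz": 0,"wx": 0,"wy": 0,"wz": 0},{"dx": 0.08,"dy": 0,"dz": 0,"wx": 0,"wy": 0,"wz": 0},{"dx": 0.08,"dy": 0,"dz": 0,"wx": 0,"wy": 0,"wz": 0},{"dx": 0.08,"dy": 0,"dz": 0,"wx": 0,"wy": 0,"wz": 0},{"dx": 0.08,"dy": 0,"dz": 0,"wx": 0,"wy": 0,"wz": 0},{"dx": 0,"dy": 0,"dz": 0,"wx": 0,"wy": 0,"wz": 0}]}}

```text
t: 14.35
tool_pos: [0.5244, 0.2489, 0.0367]
tcp_rot: [3.141, 0.0, 3.14]
force: [-1.9, 0.1, -1.9]
opening: 0.093
gripper_force: 1.3
```

{"fn": "drive_tool", "kwargs": {"plan": [{"dx": 0.04,"dy": 0,"dz": 0,"wx": 0,"wy": 0,"wz": 0},{"dx": 0.04,"dy": 0,"dz": 0,"wx": 0,"wy": 0,"wz": 0},{"dx": 0.04,"dy": 0,"dz": 0,"wx": 0,"wy": 0,"wz": 0},{"dx": 0.04,"dy": 0,"dz": 0,"wx": 0,"wy": 0,"wz": 0},{"dx": 0,"dy": 0,"dz": 0,"wx": 0,"wy": 0,"wz": 0},{"dx": 0,"dy": 0,"dz": 0,"wx": 0,"wy": 0,"wz": 0},{"dx": 0,"dy": 0,"dz": 0,"wx": 0,"wy": 0,"wz": 0},{"dx": 0,"dy": 0,"dz": 0,"wx": 0,"wy": 0,"wz": 0}]}}

```text
t: 15.02
tool_pos: [0.5281, 0.2489, 0.0367]
tcp_rot: [3.142, 0.0, 3.14]
force: [-2.0, 0.6, -2.5]
opening: 0.0925
gripper_force: 1.1
```

{"fn": "drive_tool", "kwargs": {"plan": [{"dx": 0.02,"dy": 0,"dz": 0,"wx": 0,"wy": 0,"wz": 0},{"dx": 0.02,"dy": 0,"dz": 0,"wx": 0,"wy": 0,"wz": 0},{"dx": 0.02,"dy": 0,"dz": 0,"wx": 0,"wy": 0,"wz": 0},{"dx": 0.02,"dy": 0,"dz": 0,"wx": 0,"wy": 0,"wz": 0},{"dx": 0,"dy": 0,"dz": 0,"wx": 0,"wy": 0,"wz": 0},{"dx": 0,"dy": 0,"dz": 0,"wx": 0,"wy": 0,"wz": 0},{"dx": 0,"dy": 0,"dz": 0,"wx": 0,"wy": 0,"wz": 0},{"dx": 0,"dy": 0,"dz": 0,"wx": 0,"wy": 0,"wz": 0}]}}

```text
t: 15.68
tool_pos: [0.53, 0.249, 0.0367]
tcp_rot: [3.142, 0.0, 3.14]
force: [-4.8, 0.2, 0.8]
opening: 0.0928
gripper_force: 2.3
```

{"fn": "drive_tool", "kwargs": {"plan": [{"dx": 0.02,"dy": 0,"dz": 0,"wx": 0,"wy": 0,"wz": 0},{"dx": 0.02,"dy": 0,"dz": 0,"wx": 0,"wy": 0,"wz": 0},{"dx": 0.02,"dy": 0,"dz": 0,"wx": 0,"wy": 0,"wz": 0},{"dx": 0,"dy": 0,"dz": 0,"wx": 0,"wy": 0,"wz": 0},{"dx": 0,"dy": 0,"dz": 0,"wx": 0,"wy": 0,"wz": 0},{"dx": 0,"dy": 0,"dz": 0,"wx": 0,"wy": 0,"wz": 0},{"dx": 0,"dy": 0,"dz": 0,"wx": 0,"wy": 0,"wz": 0},{"dx": 0,"dy": 0,"dz": 0,"wx": 0,"wy": 0,"wz": 0}]}}

```text
t: 16.35
tool_pos: [0.5308, 0.2488, 0.0367]
tcp_rot: [-3.141, -0.001, 3.14]
force: [-8.7, -1.2, 4.1]
opening: 0.093
gripper_force: 4.5
```

{"fn": "drive_tool", "kwargs": {"plan": [{"dx": 0.02,"dy": 0,"dz": 0,"wx": 0,"wy": 0,"wz": 0},{"dx": 0.02,"dy": 0,"dz": 0,"wx": 0,"wy": 0,"wz": 0},{"dx": 0,"dy": 0,"dz": 0,"wx": 0,"wy": 0,"wz": 0},{"dx": 0,"dy": 0,"dz": 0,"wx": 0,"wy": 0,"wz": 0},{"dx": 0,"dy": 0,"dz": 0,"wx": 0,"wy": 0,"wz": 0},{"dx": 0,"dy": 0,"dz": 0,"wx": 0,"wy": 0,"wz": 0},{"dx": 0,"dy": 0,"dz": 0,"wx": 0,"wy": 0,"wz": 0},{"dx": 0,"dy": 0,"dz": 0,"wx": 0,"wy": 0,"wz": 0}]}}

```text
t: 17.02
tool_pos: [0.5309, 0.2487, 0.0367]
tcp_rot: [-3.141, -0.003, 3.141]
force: [-14.8, -1.6, 9.2]
opening: 0.0931
gripper_force: 7.6
```

The push has stopped firmly at x = 0.531, against about 0.532 predicted, so the chest is on the rail. I'll back off straight and check.

{"fn": "drive_tool", "kwargs": {"plan": [{"dx": -0.2,"dy": 0,"dz": 0,"wx": 0,"wy": 0,"wz": 0},{"dx": -0.8,"dy": 0,"dz": 0,"wx": 0,"wy": 0,"wz": 0},{"dx": -1,"dy": 0,"dz": 0,"wx": 0,"wy": 0,"wz": 0},{"dx": -1,"dy": 0,"dz": 0,"wx": 0,"wy": 0,"wz": 0},{"dx": -1,"dy": 0,"dz": 0.3,"wx": 0,"wy": 0,"wz": 0},{"dx": -1,"dy": 0,"dz": 1,"wx": 0,"wy": 0,"wz": 0},{"dx": -1,"dy": 0,"dz": 1,"wx": 0,"wy": 0,"wz": 0},{"dx": -1,"dy": 0,"dz": 1,"wx": 0,"wy": 0,"wz": 0}]}}

```text
t: 17.68
tool_pos: [0.3569, 0.2489, 0.1201]
tcp_rot: [3.141, 0.002, 3.14]
force: [-0.5, 0.1, 0.6]
opening: 0.0931
gripper_force: 0.0
```

{"fn": "drive_tool", "kwargs": {"plan": [{"dx": -0.3,"dy": 1,"dz": 0.7,"wx": 0,"wy": 0,"wz": 0},{"dx": -0.3,"dy": 1,"dz": 0.7,"wx": 0,"wy": 0,"wz": 0},{"dx": 0,"dy": 1,"dz": 0.5,"wx": 0,"wy": 0,"wz": 0},{"dx": 0,"dy": 1,"dz": 0.5,"wx": 0,"wy": 0,"wz": 0},{"dx": 0,"dy": 1,"dz": 0,"wx": 0,"wy": 0,"wz": 0},{"dx": 0,"dy": 1,"dz": 0,"wx": 0,"wy": 0,"wz": 0},{"dx": 0,"dy": 1,"dz": 0,"wx": 0,"wy": 0,"wz": 0},{"dx": 0,"dy": 1,"dz": 0,"wx": 0,"wy": 0,"wz": 0}]}}

```text
t: 18.35
tool_pos: [0.343, 0.4507, 0.1796]
tcp_rot: [3.14, 0.002, 3.14]
force: [1.3, 0.1, -1.1]
opening: 0.0929
gripper_force: 0.0
```

Run:
```python
from h import *
s=arm.read_state();print(s['tool_pos'],s['force'])
b=arm.camera('top')[:,:,::-1][130:260,200:360]
cv2.imwrite('pics/t5.png',cv2.resize(b,None,fx=4.5,fy=4.5,interpolation=cv2.INTER_CUBIC))
```

```text
[0.34295192 0.45065805 0.17963429] [ 1.2912772   0.08786933 -1.14499784]
```

View pics/t5.png

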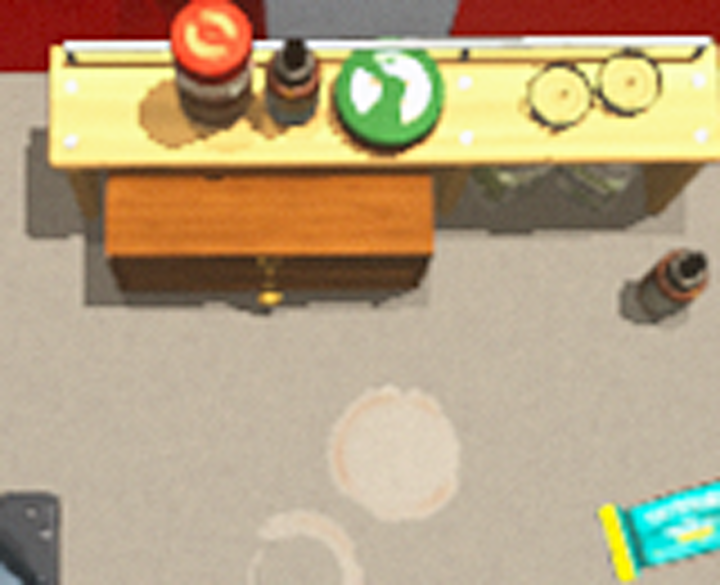

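The chest sits square in the bay with its lid shut. Its front lid edge runs from (106,253) to (433,253), the drawer looks flush, and the knob is at (270,298).

Run:
```python
from h import *
T=lambda u,v,z:ray('top',(200+u/4.5-.39,130+v/4.5-.39),z).round(4)
for n,u,v,z in [('FL',106,253,.107),('FR',433,253,.107),('board',50,164,.13),('boardR',500,161,.13),('boardundL',80,175,.118),('drwbotL',120,290,.008),('drwbotR',418,290,.008),('knob',270,304,.024),('railbackL',90,62,.13)]: print(n,T(u,v,z))
```

```text
FL [0.5418 0.3494 0.107 ]
FR [0.5402 0.1507 0.107 ]
board [0.5914 0.3815 0.13  ]
boardR [0.5912 0.1112 0.13  ]
boardundL [0.5879 0.3646 0.118 ]
drwbotL [0.5403 0.3486 0.008 ]
drwbotR [0.5387 0.1507 0.008 ]
knob [0.5266 0.2493 0.024 ]
railbackL [0.6557 0.3582 0.13  ]
```

```bash
python3 -c "
from plant import arm
print(arm.finish_job())"
```

```text
the job is handed in; nothing more can be done
None
```

The job is handed in at about 18 s: lid shut out front, then the chest slid home square against the rear rail with its drawer flush, small things left in place; my last picture measures within about 1 mm of home, but the judge's result was not shown.

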